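# Seat the proud sample tube, shut the shaker's cover and press start

## Task

One of the six sample tubes in the bench shaker stands higher than the rest, so the cover cannot shut: with the fingertips press it gently down until it is fully home, level with the others. Then push the raised cover over until it lies shut, and lightly press the long start key at the right end of the front key row. Do not lift or carry anything, do not press the other tubes or the two round keys, do not force the cover onto a tube or start the shaker with its cover open, and leave the things round about where they are.

Things in the scene. Friction and masses are not known exactly. Their poses are not given: they have to be found in the camera images.
- shaker: tube block shaker, fixed to the bench: white housing 160 mm deep (x) by 206 mm wide (y), deck 88 mm high; origin at the centre of its underside, on the bench; -x is its front (key row), +x its back (cover hinge), +y is the left side for someone facing its front, z up
- block_top (a point): middle of the top of the shaker's aluminium block, at (+21, 0, 92) mm of the shaker, axes as the shaker's. Six like tubes stand in it in two rows, 18 mm before and behind this point, three in each row, 40 mm apart (the middle ones at y = 0); the other wells are empty
- proud_tube: the tube standing 14 to 20 mm higher than the rest, in any of the six places; 84 mm tall, 13 mm thick, purple cap 17 mm across; origin at its foot's centre, cap top 84 mm above it, z up. It only slides up and down, with 3 N of friction, and stays where left; fully home (hard stop) its origin is 37 mm and its cap top 121 mm above the bench
- tube_1: a like tube, fully home: origin (centre of its foot) 37 mm and cap top 121 mm above the bench; to be left alone
- tube_2: a like tube, fully home: origin (centre of its foot) 37 mm and cap top 121 mm above the bench; to be left alone
- tube_3: a like tube, fully home: origin (centre of its foot) 37 mm and cap top 121 mm above the bench; to be left alone
- tube_4: a like tube, fully home: origin (centre of its foot) 37 mm and cap top 121 mm above the bench; to be left alone
- tube_5: a like tube, fully home: origin (centre of its foot) 37 mm and cap top 121 mm above the bench; to be left alone
- cover: the shaker's cover: shallow shell with a clear pane, 166 mm wide; origin on the hinge axis, at (+66, 0, 94) mm of the shaker. It opens by turning about its +y axis (free edge up and back). The angle of its z axis from vertical is the opening: 0 shut (axes as the shaker's), 1.70 to 1.90 at the start (leaning back, outer top facing backward), stop at 1.92
- cover_edge (a point): middle of the free edge's rim on the cover's flat outer top, at (-86, 0, +36) mm of the cover (walls 3 mm, open below; shut, the top lies 130 mm above the bench, 6 mm clear of seated caps). The hinge is stiff, 0.10 N m or about 1.2 N at this edge: the cover stays where it is left and must be pushed all the way
- start_key (a joint): travel of the start key: 0 released, 0.0035 m fully down; springs back; it counts as pressed from 2 mm; 0.9 N to start moving, 3 N fully down
- start_key_top (a point): centre of the top of the start key, the one long key (17 x 32 mm, long way across the front) at the right end of the row, 95 mm above the bench, standing 6 mm proud of the black key field; at (-50, -70, 95) mm of the shaker
- mid_key (a joint): travel of the middle, round key (15 mm across, 44 mm to the left of the start key; same height and springs); to be left alone
- left_key (a joint): travel of the left, round key (15 mm across, 82 mm to the left of the start key); to be left alone
- marker: a black felt marker, 133 mm long, lying on the bench (origin: centre of its underside)
- tape: a roll of tan tape, 69 mm across and 19 mm high, lying flat (origin: centre of its underside)
- timer: a white digital bench timer, 62 x 66 x 20 mm, with three round buttons of its own (origin: centre of its underside)
- pen: a ball pen, 148 mm long, lying on the bench (origin: centre of its underside)
- labels: a roll of white labels, 91 mm across, 40 mm high, standing on its end (origin: centre of its underside)
- bottle: a wash bottle, 204 mm tall, 66 mm wide (origin: centre of its underside)

How it is judged:
By the outcome, as a careful person would: the job done as asked, in the order asked, and still so for the second after the job is handed in, with the robot touching nothing.
It also fails if it takes over 48 s, if anything falls off the work surface, if the arm or the gripper's body presses on something with over 40 N, if the wrist force passes 120 N, or if a joint passes its speed limit or range.

## Robot

A 6-joint arm with a two-finger parallel gripper is mounted at the origin on a cart in front of the work surface, level with it; the furniture and walls round the work are solid. World frame = base frame: x ahead of the robot, y to its left, z up, the work surface at z = 0. Lengths are in m, angles in rad, forces in N, time in s.
With the tool pointing down it reaches from about 0.25 to 0.775 m from the base axis. Payload 4 kg.
Tool frame: the origin (TCP) lies at the very end of the fingers, on their centre line; the grasp point (between the pads) lies 19 mm behind it (robot.tcp_to_grasp is the distance from the TCP to the grasp point, in m); z points along the fingers, y is the line along which they close (so a half turn about z gives the same grasp; the last joint's range is limited). The gripper opens to 94 mm and grips with 3 to 60 N. Pads are 16 mm wide; open, the fingers measure 119 mm over their backs; the gripper's body (75 mm by 177 mm) begins 78 mm behind the grasp point.
Start: joints at [1.116, 0.087, 1.371, -0, 1.684, -0.103], TCP at [0.19, 0.516, 0.206] pointing down, gripper open.
Joint ranges: [-3.1, 3.1], [-0.76, 2.03], [0.27, 2.55], [-1.08, 4.22], [0.17, 2.65], [-2.57, 2.57]. Speed limits (rad/s): [2.79, 2.79, 3.14, 3.14, 3.14, 3.14].

## Interface

Orientations are given as [roll, pitch, yaw] about the fixed x, y, z axes, in that order (R = Rz(yaw) Ry(pitch) Rx(roll)).
In Python, from bench import robot gives the robot as it stands.
- The arm moves only by the shell command python3 nudge.py, which reads ROWS from standard input. ROWS is a JSON object whose key "segments" holds a list of rows, 1 to 20 of them, each of 5 numbers: the finger opening in m, then dx, dy, dz in m, then a turn about the tool's z in rad; each row shifts and turns the commanded pose from where the row before left it, along the tool's axes as they then stand; what a row does not reach is not made up. A row lasts 1/12 s, in which the tool goes at most 0.0417 m and 0.125 rad, less where a joint would pass 70% of its speed; a pose out of reach is approached as far as the arm can. The fingers move at their own pace and stop on an object; the grip force is fixed at half the most. Time passes only in rows, so rows that do not move let the fingers close. It prints the time, the measured TCP pose, the force, the opening and the grip force at its end. Input that does not fit is refused with a message, and nothing moves.
- robot.get_obs(): the state, without advancing time (a new reading comes with each control period).
- robot.snapshot(name): name is "scene" or "side" or "wrist"; returns a dict with "color" (384x512x3 uint8, blue, green, red), "fx", "fy", "cx", "cy" (pixels), "k1" (the pictures are not rectified: a ray, as slopes to the right and down, at radius r is drawn at 1 + k1 r^2 times it, then the intrinsics apply), "extrinsics" (4x4, takes a point from world to camera coordinates). Camera axes: x right, y down, z forward; pixel columns grow to the right and rows downward; lengths in m; the calibration is good to about 2 mm. A picture is of the moment at which its call begins. There is no depth.
- robot.close_job(): hands the job in; it is judged then, once.
The state is a dict: "time": time; "joint_positions": joint angles; "qvel": joint speeds; "joint_torque": joint torques, N m; "tool_pos": TCP position; "ee_rot": TCP orientation; "wrist_force": force on the tool from outside, world axes, zero at the start; "wrist_torque": the same for the moment, N m; "width": finger opening in m; "finger_force": force on a finger pad.
Only numpy, scipy, OpenCV 4.12 (cv2) and the standard library are available. Lean on these libraries where they do the work, as an engineer would, in place of code of your own. Each camera call takes 0.05 s, during which the arm holds its last target. There are 200 camera calls.

## Working session

There is one attempt and no reset: what is moved stays moved. The work goes in short steps, Python scripts to look and compute and a shell command to move; the robot and the scene stay as the last step left them, time stands still between calls to the robot, and variables do not carry over. Pictures are saved under pics/ and viewed, at most 10 in all, crops included, and the job is handed in when it is done.

```bash
ls; mkdir -p pics; python3 - <<'E'
from bench import robot
import cv2,numpy as np
o=robot.get_obs();print(o['time'],o['tool_pos'],o['ee_rot'],o['width'])
for n in ["scene","side"]:
    s=robot.snapshot(n);cv2.imwrite(f"pics/{n}0.png",s["color"])
    print(n,s["fx"],s["fy"],s["cx"],s["cy"],s["k1"]);print(np.round(s["extrinsics"],4))
E
```

```text
bench.py
nudge.py
pics
0.0 [0.18929659 0.51582598 0.20433346] [-3.13943653e+00 -2.19891508e-04  2.78979801e+00] 0.09416037379492452
scene 466.02011421663167 466.02011421663167 253.4580853403933 193.55502453367487 -0.06971180111674855
[[ 0.4772 -0.8788 -0.0037 -0.1789]
 [-0.5403 -0.2901 -0.7899  0.3719]
 [ 0.6931  0.3789 -0.6132  1.2162]
 [ 0.      0.      0.      1.    ]]
side 498.5694382422535 498.5694382422535 253.52300347230408 191.868279845716 0.07656768134909722
[[ 0.9998  0.002  -0.0182 -0.4848]
 [-0.0126 -0.6445 -0.7645  0.1192]
 [-0.0132  0.7646 -0.6444  1.4051]
 [ 0.      0.      0.      1.    ]]
```

View pics/scene0.png

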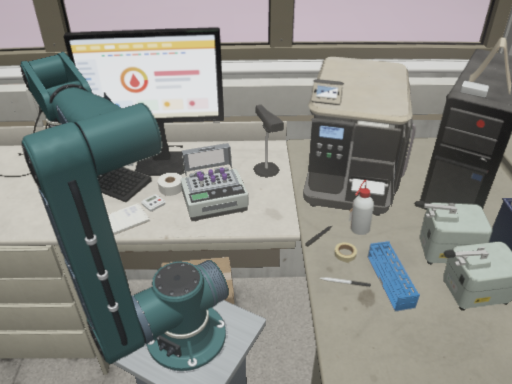

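View pics/side0.png

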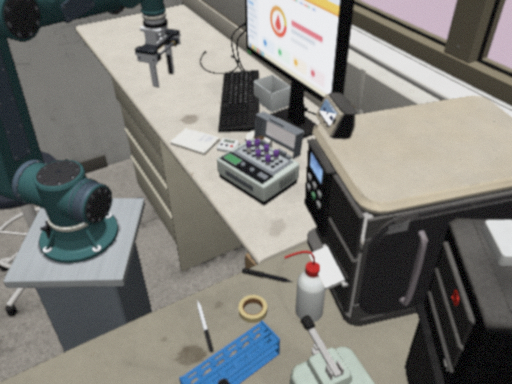

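The shaker is at about (213,187) in the scene view and (260,165) in the side view, with its cover raised at the back. I'll enlarge both.

```bash
python3 - <<'E'
import cv2,numpy as np
a=cv2.imread("pics/scene0.png")[138:223,172:257];b=cv2.imread("pics/side0.png")[105:205,210:310]
f=lambda i:cv2.resize(i,(400,400) if 0 else (400,400),interpolation=cv2.INTER_CUBIC)
cv2.imwrite("pics/crop0.png",cv2.resize(np.hstack([f(a),f(b)]),(800,400)))
E
```

```text
(no output)
```

View pics/crop0.png

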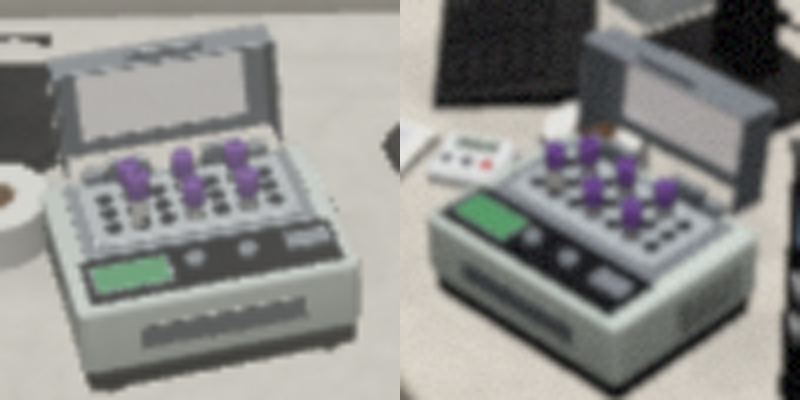

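The left crop shows keys at (307,238), (248,247) and (196,257). The front-left cap, at (136,183) in the left crop and (555,155) in the right, stands high. I'll fit the shaker pose, cover angle and proud height.

```bash
cat > h.py <<'E'
import numpy as np
from scipy.optimize import least_squares
from scipy.spatial.transform import Rotation as R
S=dict(K=(466.02,253.458,193.555,-.0697118),E=np.array([[.4772,-.8788,-.0037,-.1789],[-.5403,-.2901,-.7899,.3719],[.6931,.3789,-.6132,1.2162]]))
D=dict(K=(498.569,253.523,191.868,.0765677),E=np.array([[.9998,.002,-.0182,-.4848],[-.0126,-.6445,-.7645,.1192],[-.0132,.7646,-.6444,1.4051]]))
def proj(c,p):
    q=c['E'][:,:3]@p+c['E'][:,3]; s=q[:2]/q[2]; s=s*(1+c['K'][3]*(s@s)); return c['K'][0]*s+np.array(c['K'][1:3])
def w(v,p):
    c,s=np.cos(v[2]),np.sin(v[2]); return np.array([v[0]+c*p[0]-s*p[1],v[1]+s*p[0]+c*p[1],p[2]])
E
python3 - <<'E'
from h import *
zc=.114
P={'k0':(-.05,-.07,.095),'k1':(-.05,-.026,.095),'k2':(-.05,.012,.095),
'bl':(.039,.04,zc),'bm':(.039,0,zc),'br':(.039,-.04,zc),'fm':(.003,0,zc),'fr':(.003,-.04,zc)}
a=lambda u,v:(172+u/4.706-.4,138+v/4.706-.4)
b=lambda u,v:(210+(u-400)/4-.4,105+v/4-.4)
M=[(S,'k0',a(307,238)),(S,'k1',a(248,247)),(S,'k2',a(196,257)),(S,'bm',a(182,161)),(S,'br',a(235,152)),(S,'fm',a(193,191)),(S,'fr',a(247,182)),
(D,'k0',b(612,283)),(D,'k1',b(567,258)),(D,'k2',b(532,235)),(D,'bl',b(590,150)),(D,'bm',b(627,170)),(D,'br',b(666,193)),(D,'fm',b(593,192)),(D,'fr',b(631,213))]
f=lambda v:np.concatenate([proj(c,w(v,np.array(P[k])))-m for c,k,m in M])
r=least_squares(f,[.4,.4,.3]);v=r.x
print(v,np.sqrt(np.mean(r.fun**2)));print(np.round(r.fun.reshape(-1,2),1).tolist())
def g(u):return np.concatenate([proj(S,w(v,np.array([.003,.04,zc+u[0]])))-a(136,183),proj(D,w(v,np.array([.003,.04,zc+u[0]])))-b(555,155)])
r=least_squares(g,[.016]);print('proud',r.x,r.fun)
# cover top corners (outer, y=+-.083)
def cov(t,p):
    q=R.from_rotvec([0,t,0]).apply(p)+np.array([.066,0,.094]);return w(v,q)
C=[(S,.083,a(48,68)),(S,-.083,a(272,30)),(D,.083,b(590,35)),(D,-.083,b(774,105))]
g=lambda u:np.concatenate([proj(c,cov(u[0],np.array([-.086,y,.036])))-m for c,y,m in C])
r=least_squares(g,[1.8]);print('cover',r.x,r.fun,'edge',cov(r.x[0],np.array([-.086,0,.036])))
for n,p in [('proud',(.003,.04,.137)),('key',(-.05,-.07,.095)),('hinge',(.066,0,.094)),('edge_shut',(-.02,0,.13))]:print(n,w(v,np.array(p)))
E
```

```text
[0.49743282 0.22179454 0.78625522] 0.2102260416813006
[[0.1, -0.4], [-0.1, 0.0], [-0.2, -0.1], [0.2, 0.2], [0.3, 0.2], [0.2, -0.3], [0.2, -0.4], [-0.3, -0.1], [0.2, -0.3], [-0.0, 0.1], [-0.2, 0.1], [-0.2, 0.2], [-0.3, -0.2], [0.0, -0.3], [0.1, -0.1]]
proud [0.01393708] [ 0.39824509  0.0783381   0.05735759 -0.10243783]
cover [1.48308992] [ 0.25263334 -1.37896887 -0.15664743 -0.82725756  2.1752026  -2.48956587
 -3.22259009  0.39235979] edge [0.56407598 0.28855203 0.18282282]
proud [0.47124382 0.2521777  0.137     ]
key [0.51164767 0.13695388 0.095     ]
hinge [0.54406185 0.26850357 0.094     ]
edge_shut [0.48330281 0.20764029 0.13      ]
```

```bash
cat > go.py <<'E'
# usage: go.py lx ly z  -> tool-axis offset from the measured pose to a shaker-frame target
import sys
from h import *
from bench import robot
V=[.49743,.22179,.78626]
o=robot.get_obs();Rt=R.from_euler('xyz',o['ee_rot'])
c=np.array(o['tool_pos']);t=w(V,np.array(list(map(float,sys.argv[1:4]))))
print('t',round(o['time'],2),'F',np.round(o['wrist_force'],1),'w',round(o['width'],3),'yaw',round(o['ee_rot'][2],3))
s=R.from_euler('z',-V[2]).apply(c-[V[0],V[1],0]);print('local',np.round(s,4),'d_tool',np.round(Rt.inv().apply(t-c),4),'turn',round((-(-2.3553-o['ee_rot'][2])+np.pi)%(2*np.pi)-np.pi,3))
E
python3 go.py .003 .04 .16; python3 - <<'E'
from h import *
def tri(a,b):
    r=least_squares(lambda p:np.r_[proj(S,p)-a,proj(D,p)-b],[.5,.3,.1]);return np.round(r.x,3),np.round(r.fun,1)
print('lamp head',tri((270,120),(340,112)))
def ground(c,m,z):
    r=least_squares(lambda p:proj(c,np.r_[p,z])-m,[.5,.3]);return np.round(r.x,3)
print('lampbase',ground(S,(267,170),0),'monstand',ground(S,(165,163),0),'monbottom right',[ground(S,(222,120),z) for z in (.1,.15)])
V=[.49743,.22179,.78626]
for p in [(.15,0,.15),(.12,0,.17),(.12,0,.26)]:
    q=w(V,np.array(p));print(q,proj(S,q),proj(D,q))
E
```

```text
t 0.1 F [0.2 0.6 0.2] w 0.094 yaw 2.79
local [-0.0095  0.4258  0.2044] d_tool [-0.3555 -0.1503  0.0447] turn -1.138
lamp head (array([0.712, 0.127, 0.288]), array([-2.5, -8. , -1.6,  6.2]))
lampbase [0.774 0.157] monstand [0.625 0.537] monbottom right [array([0.879, 0.421]), array([0.803, 0.372])]
[0.60340457 0.32794739 0.15      ] [203.28596565 146.72435676] [291.00841145 122.81562959]
[0.58220965 0.30671591 0.17      ] [204.62384583 146.23552587] [284.63043643 121.07217582]
[0.58220965 0.30671591 0.26      ] [202.86234111 123.65964044] [285.34707229  94.6674167 ]
```

```bash
echo '{"segments": [[0, -0.0237, -0.01, 0, 0], [0, -0.0237, -0.01, 0, 0], [0, -0.0237, -0.01, 0, 0], [0, -0.0237, -0.01, 0, 0], [0, -0.0237, -0.01, 0, 0], [0, -0.0237, -0.01, 0, 0], [0, -0.0237, -0.01, 0, 0], [0, -0.0237, -0.01, 0, 0], [0, -0.0237, -0.01, 0, 0], [0, -0.0237, -0.01, 0, 0], [0, -0.0237, -0.01, 0, 0], [0, -0.0237, -0.01, 0, 0], [0, -0.0237, -0.01, 0, 0], [0, -0.0237, -0.01, 0, 0], [0, -0.0237, -0.01, 0, 0]]}' | python3 nudge.py; echo '{"segments": [[0, 0, 0, 0, -0.114], [0, 0, 0, 0, -0.114], [0, 0, 0, 0, -0.114], [0, 0, 0, 0, -0.114], [0, 0, 0, 0, -0.114], [0, 0, 0, 0, -0.114], [0, 0, 0, 0, -0.114], [0, 0, 0, 0, -0.114], [0, 0, 0, 0, -0.114], [0, 0, 0, 0, -0.112], [0, 0, 0, 0, 0], [0, 0, 0, 0, 0]]}' | python3 nudge.py; python3 go.py .003 .04 .16;python3 - <<'E'
from bench import robot
import cv2
s=robot.snapshot("wrist");cv2.imwrite("pics/w1.png",s["color"]);print(robot.get_obs()["joint_positions"])
E
```

```text
time: 1.35
tool_pos: [0.4721, 0.2519, 0.2049]
ee_rot: [-3.141, -0.001, 2.79]
wrist_force: [-0.6, 0.8, 0.2]
width: 0.0007
finger_force: 0.0
time: 2.35
tool_pos: [0.4714, 0.2529, 0.205]
ee_rot: [3.141, -0.001, -2.358]
wrist_force: [0.3, 0.6, -0.4]
width: 0.0002
finger_force: 0.0
t 2.35 F [ 0.3  0.6 -0.4] w 0.0 yaw -2.358
local [0.0036 0.0405 0.205 ] d_tool [ 0.0006 -0.0005  0.045 ] turn -0.003
[ 3.86468053e-01  5.43007908e-02  1.40645826e+00  7.73698726e-05
  1.68152753e+00 -1.96783033e+00]
```

View pics/w1.png

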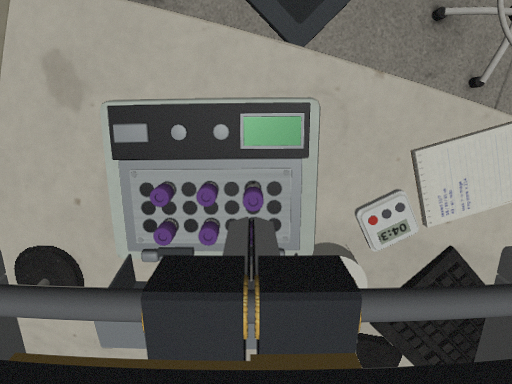

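The wrist view shows the front-left cap at (253,198), larger than the others. The fingers are closed and aligned, with their tips near (255,220). I'll check the fit against this view.

```bash
python3 - <<'E'
from bench import robot
from h import *
s=robot.snapshot("wrist");c=dict(K=(s['fx'],s['cx'],s['cy'],s['k1']),E=np.array(s['extrinsics'])[:3])
V=[.49743,.22179,.78626]
for n,p in [('proud137',(.003,.04,.137)),('fm',(.003,0,.121)),('fr',(.003,-.04,.121)),('bm',(.039,0,.121)),('br',(.039,-.04,.121)),('key',(-.05,-.07,.095)),('k2',(-.05,.012,.095))]:print(n,proj(c,w(V,np.array(p))))
E
```

```text
proud137 [250.42154197 199.35106864]
fm [203.53174353 194.37609278]
fr [157.09456289 194.45038411]
bm [205.13357108 233.89587044]
br [160.15769249 233.78129626]
key [128.4941977  130.37222693]
k2 [218.97819772 129.52773968]
```

```bash
echo '{"segments": [[0, 0, 0, 0.015, 0], [0, 0, 0, 0.015, 0], [0, 0, 0, 0.015, 0], [0, 0, 0, 0.01, 0], [0, 0, 0, 0, 0]]}' | python3 nudge.py; echo '{"segments": [[0, 0, 0, 0.003, 0], [0, 0, 0, 0.003, 0], [0, 0, 0, 0.003, 0], [0, 0, 0, 0.003, 0], [0, 0, 0, 0.003, 0], [0, 0, 0, 0.003, 0], [0, 0, 0, 0.003, 0], [0, 0, 0, 0.003, 0], [0, 0, 0, 0, 0]]}' | python3 nudge.py; echo '{"segments": [[0, 0, 0, 0.002, 0], [0, 0, 0, 0.001, 0], [0, 0, 0, 0, 0], [0, 0, 0, 0, 0]]}' | python3 nudge.py
```

```text
time: 2.87
tool_pos: [0.47, 0.2524, 0.1476]
ee_rot: [3.139, -0.005, -2.356]
wrist_force: [-0.9, 0.2, -0.2]
width: 0.0002
finger_force: 0.0
time: 3.62
tool_pos: [0.4717, 0.2531, 0.1261]
ee_rot: [-3.141, 0.0, -2.355]
wrist_force: [-0.1, -0.2, 0.2]
width: 0.0001
finger_force: 0.0
time: 3.95
tool_pos: [0.4716, 0.2531, 0.1233]
ee_rot: [3.142, 0.0, -2.355]
wrist_force: [1.3, 0.0, 1.9]
width: 0.0002
finger_force: 0.7
```

```bash
echo '{"segments": [[0, 0, 0, 0.001, 0], [0, 0, 0, 0, 0], [0, 0, 0, 0.001, 0], [0, 0, 0, 0, 0]]}' | python3 nudge.py | egrep 'pos|wrist'; echo '{"segments": [[0, 0, 0, 0.001, 0], [0, 0, 0, 0, 0]]}' | python3 nudge.py | egrep 'pos|wrist'; python3 - <<'E'
from bench import robot
import cv2,numpy as np
f=lambda i:cv2.resize(i,(400,400),interpolation=cv2.INTER_CUBIC)
a=robot.snapshot("scene")["color"][138:223,172:257];b=robot.snapshot("side")["color"][105:205,210:310]
cv2.imwrite("pics/c2.png",np.hstack([f(a),f(b)]))
E
```

```text
tool_pos: [0.4717, 0.2531, 0.1218]
wrist_force: [-0.6, -0.1, 3.1]
tool_pos: [0.4719, 0.2531, 0.1217]
wrist_force: [-1.0, -0.7, 7.2]
```

View pics/c2.png

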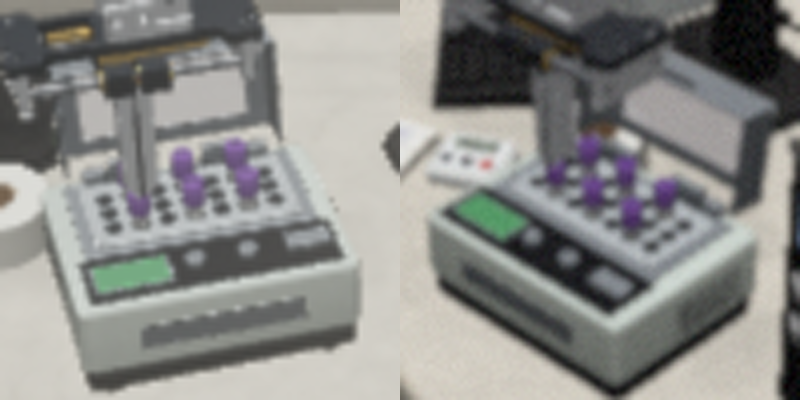

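The proud cap is now at (138,205) in the left crop, level with its row. The force rose at z=0.1217 without further travel, so it is on its stop. One more light push, then lift and go behind the cover.

```bash
echo '{"segments": [[0, 0, 0, 0.001, 0], [0, 0, 0, 0, 0]]}' | python3 nudge.py|egrep 'pos|wrist'; echo '{"segments": [[0, 0, 0, -0.02, 0], [0, 0, 0, -0.03, 0], [0, 0, 0, -0.03, 0], [0, 0, 0, -0.025, 0], [0, 0, 0, 0, 0], [0, -0.02, -0.004, 0, 0], [0, -0.02, -0.004, 0, 0], [0, -0.02, -0.004, 0, 0], [0, -0.02, -0.004, 0, 0], [0, -0.02, -0.004, 0, 0], [0, -0.02, -0.004, 0, 0], [0, -0.02, -0.003, 0, 0], [0, -0.015, 0, 0, 0], [0, 0, 0, 0, 0], [0, 0, 0, 0, 0]]}' | python3 nudge.py; python3 go.py .158 .012 .150
```

```text
tool_pos: [0.4721, 0.2532, 0.1217]
wrist_force: [-2.0, -0.7, 10.0]
time: 5.97
tool_pos: [0.5997, 0.3435, 0.2216]
ee_rot: [3.14, -0.004, -2.355]
wrist_force: [-0.8, 0.3, 0.4]
width: 0.0005
finger_force: 0.0
t 5.97 F [-0.8  0.3  0.4] w 0.0 yaw -2.355
local [0.1584 0.0136 0.2216] d_tool [ 0.0001 -0.0018  0.0716] turn 0.0
```

```bash
echo '{"segments": [[0, 0, 0, 0.024, 0], [0, 0, 0, 0.024, 0], [0, 0, 0, 0.0235, 0], [0, 0, 0, 0, 0], [0, 0, 0, 0, 0]]}' | python3 nudge.py|egrep 'pos|wrist'; echo '{"segments": [[0, 0.006, 0, 0, 0], [0, 0.006, 0, 0, 0], [0, 0.006, 0, 0, 0], [0, 0.006, 0, 0, 0], [0, 0.006, 0, 0, 0], [0, 0.006, 0, 0, 0], [0, 0.006, 0, 0, 0], [0, 0.006, 0, 0, 0], [0, 0, 0, 0, 0]]}' | python3 nudge.py|egrep 'pos|wrist'; python3 go.py .110 .012 .169
```

```text
tool_pos: [0.5985, 0.3425, 0.1511]
wrist_force: [0.0, 0.6, 0.4]
tool_pos: [0.5659, 0.3091, 0.154]
wrist_force: [1.1, 1.4, 1.8]
t 7.13 F [1.1 1.4 1.8] w 0.0 yaw -2.356
local [0.1102 0.0132 0.154 ] d_tool [ 0.0002 -0.0012 -0.015 ] turn -0.0
```

```bash
echo '{"segments": [[0, 0, 0, -0.009, 0], [0, 0, 0, -0.008, 0], [0, 0.0053, 0, -0.0017, 0], [0, 0.0053, 0, -0.0017, 0], [0, 0.0053, 0, -0.0017, 0], [0, 0.0053, 0, -0.0017, 0], [0, 0.0062, 0, -0.0002, 0], [0, 0.0062, 0, -0.0002, 0], [0, 0.0062, 0, -0.0002, 0], [0, 0.0062, 0, -0.0002, 0]]}' | python3 nudge.py|egrep 'pos|wrist'; python3 go.py .0638 .012 .1766;  python3 - <<'E'
from bench import robot
import cv2,numpy as np
f=lambda i:cv2.resize(i,(400,400),interpolation=cv2.INTER_CUBIC)
a=robot.snapshot("scene")["color"][138:223,172:257];b=robot.snapshot("side")["color"][105:205,210:310]
cv2.imwrite("pics/c3.png",np.hstack([f(a),f(b)]))
E
```

```text
tool_pos: [0.533, 0.2763, 0.1771]
wrist_force: [1.9, 1.4, -0.3]
t 7.97 F [ 1.9  1.4 -0.3] w 0.0 yaw -2.356
local [0.0637 0.0133 0.1771] d_tool [-0.0001 -0.0013  0.0005] turn -0.0
```

View pics/c3.png

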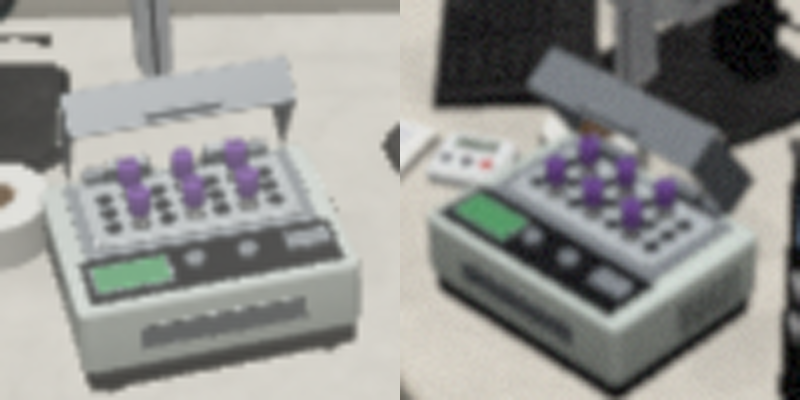

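The cover, with its edge near (170,100) in the left crop, is tilting over as planned. All six caps are level. Carrying on along the arc.

```bash
echo '{"segments": [[0, 0.006, 0, 0.0017, 0], [0, 0.006, 0, 0.0017, 0], [0, 0.006, 0, 0.0017, 0], [0, 0.006, 0, 0.0017, 0], [0, 0.0052, 0, 0.0034, 0], [0, 0.0052, 0, 0.0034, 0], [0, 0.0052, 0, 0.0034, 0], [0, 0.0052, 0, 0.0034, 0]]}' | python3 nudge.py|egrep 'pos|wrist'; echo '{"segments": [[0, 0.0037, 0, 0.0041, 0], [0, 0.0037, 0, 0.0041, 0], [0, 0.0037, 0, 0.0041, 0], [0, 0.0029, 0, 0.0047, 0], [0, 0.0029, 0, 0.0047, 0], [0, 0, 0, 0, 0]]}' | python3 nudge.py|egrep 'pos|wrist'; python3 go.py .002 .012 .130
```

```text
tool_pos: [0.5017, 0.245, 0.1567]
wrist_force: [0.2, 0.3, 0.7]
tool_pos: [0.4892, 0.2329, 0.1339]
wrist_force: [0.3, -0.5, -0.6]
t 9.23 F [ 0.3 -0.5 -0.6] w 0.0 yaw -2.356
local [0.002  0.0137 0.1339] d_tool [-0.     -0.0017  0.0039] turn -0.0
```

```bash
for i in 1; do :; done; echo '{"segments": [[0, 0.001, 0, 0.002, 0], [0, 0, 0, 0.001, 0], [0, 0, 0, 0.001, 0], [0, 0, 0, 0, 0]]}' | python3 nudge.py|egrep 'pos|wrist'; echo '{"segments": [[0, 0, 0, 0.001, 0], [0, 0, 0, 0, 0]]}' | python3 nudge.py|egrep 'pos|wrist'; echo '{"segments": [[0, 0, 0, 0.001, 0], [0, 0, 0, 0, 0]]}' | python3 nudge.py|egrep 'pos|wrist'
```

```text
tool_pos: [0.4896, 0.2328, 0.1314]
wrist_force: [-0.1, -0.1, -0.8]
tool_pos: [0.4896, 0.2328, 0.1305]
wrist_force: [0.2, -0.3, -0.5]
tool_pos: [0.4897, 0.2328, 0.1303]
wrist_force: [-1.4, -0.6, 2.8]
```

```bash
echo '{"segments": [[0, 0, 0, 0.001, 0], [0, 0, 0, 0.0005, 0], [0, 0, 0, 0, 0]]}' | python3 nudge.py|egrep 'pos|wrist'; echo '{"segments": [[0, 0, 0, -0.015, 0], [0, 0, 0, -0.015, 0], [0, 0, 0, -0.01, 0], [0, 0.01, -0.0165, 0, 0], [0, 0.01, -0.0165, 0, 0], [0, 0.01, -0.0165, 0, 0], [0, 0.01, -0.0165, 0, 0], [0, 0.01, -0.0165, 0, 0], [0, 0, 0, 0, 0], [0, 0, 0, 0, 0]]}' | python3 nudge.py|egrep 'pos|wrist'; python3 go.py -.05 -.07 .105;  python3 - <<'E'
from bench import robot
import cv2,numpy as np
f=lambda i:cv2.resize(i,(400,400),interpolation=cv2.INTER_CUBIC)
a=robot.snapshot("scene")["color"][138:223,172:257];b=robot.snapshot("side")["color"][105:205,210:310]
cv2.imwrite("pics/c4.png",np.hstack([f(a),f(b)]))
E
```

```text
tool_pos: [0.4897, 0.2328, 0.1302]
wrist_force: [-3.6, -1.7, 9.1]
tool_pos: [0.5127, 0.1387, 0.1677]
wrist_force: [-0.7, -0.5, 0.1]
t 10.98 F [-0.7 -0.5  0.1] w 0.001 yaw -2.357
local [-0.0481 -0.0695  0.1677] d_tool [ 0.002  -0.0006  0.0627] turn -0.002
```

View pics/c4.png

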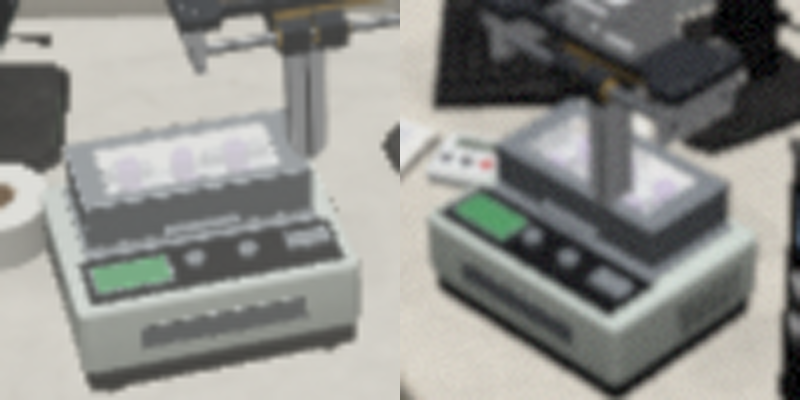

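The cover lies shut, with its flat top at (190,165) in the left crop, and the start key is clear. Next, the key.

```bash
echo '{"segments": [[0, 0.002, -0.0006, 0.02, 0], [0, 0, 0, 0.02, 0], [0, 0, 0, 0.017, 0], [0, 0, 0, 0.006, 0], [0, 0, 0, 0, 0], [0, 0, 0, 0, 0]]}' | python3 nudge.py|egrep 'pos|wrist'; python3 go.py -.05 -.07 .0957; echo '{"segments": [[0, 0, 0, 0.002, 0], [0, 0, 0, 0.002, 0], [0, 0, 0, 0.002, 0], [0, 0, 0, 0.002, 0], [0, 0, 0, 0, 0]]}' | python3 nudge.py|egrep 'pos|wrist'; echo '{"segments": [[0, 0, 0, 0.001, 0], [0, 0, 0, 0, 0]]}' | python3 nudge.py|egrep 'pos|wrist'
```

```text
tool_pos: [0.5116, 0.1379, 0.1053]
wrist_force: [0.1, -0.0, -0.4]
t 11.58 F [ 0.1 -0.  -0.4] w 0.001 yaw -2.354
local [-0.0493 -0.0692  0.1053] d_tool [ 0.0007 -0.0008  0.0096] turn 0.001
tool_pos: [0.5114, 0.1372, 0.0967]
wrist_force: [0.2, -0.2, -0.9]
tool_pos: [0.5115, 0.1372, 0.0959]
wrist_force: [-0.4, 0.0, -0.0]
```

```bash
echo '{"segments": [[0, 0, 0, 0.001, 0], [0, 0, 0, 0, 0]]}' | python3 nudge.py|egrep 'pos|wrist'; echo '{"segments": [[0, 0, 0, 0.001, 0], [0, 0, 0, 0, 0]]}' | python3 nudge.py|egrep 'pos|wrist'; echo '{"segments": [[0, 0, 0, 0.001, 0], [0, 0, 0, 0, 0]]}' | python3 nudge.py|egrep 'pos|wrist';echo '{"segments": [[0, 0, 0, 0.0005, 0], [0, 0, 0, 0, 0]]}' | python3 nudge.py|egrep 'pos|wrist'
```

```text
tool_pos: [0.5117, 0.1372, 0.095]
wrist_force: [0.3, -0.1, 0.6]
tool_pos: [0.5117, 0.1372, 0.0942]
wrist_force: [0.2, -0.3, 1.2]
tool_pos: [0.5117, 0.1372, 0.0932]
wrist_force: [0.3, -0.0, 1.7]
tool_pos: [0.5117, 0.1372, 0.0927]
wrist_force: [0.1, -0.4, 2.2]
```

```bash
echo '{"segments": [[0, 0, 0, 0.0007, 0], [0, 0, 0, 0, 0], [0, 0, 0, 0, 0]]}' | python3 nudge.py|egrep 'pos|wrist'; echo '{"segments": [[0, 0, 0, -0.01, 0], [0, 0, 0, -0.02, 0], [0, 0, 0, -0.03, 0], [0, 0, 0, -0.03, 0], [0, 0, 0, -0.02, 0], [0, 0, 0, 0, 0], [0, 0, 0, 0, 0]]}' | python3 nudge.py; python3 - <<'E'
from bench import robot
import cv2,numpy as np
f=lambda i:cv2.resize(i,(400,400),interpolation=cv2.INTER_CUBIC)
a=robot.snapshot("scene")["color"][138:223,172:257];b=robot.snapshot("side")["color"][105:205,210:310]
cv2.imwrite("pics/c5.png",np.hstack([f(a),f(b)]))
E
```

```text
tool_pos: [0.5117, 0.1372, 0.092]
wrist_force: [0.1, -0.6, 2.5]
time: 13.67
tool_pos: [0.5121, 0.1374, 0.2031]
ee_rot: [-3.14, 0.002, -2.355]
wrist_force: [0.2, -0.4, -0.7]
width: 0.0003
finger_force: 0.0
```

View pics/c5.png

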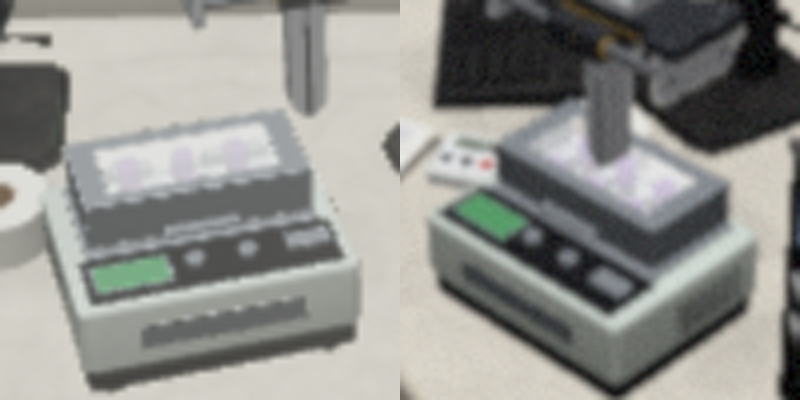

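The cover is shut, the key has sprung back and the gripper is clear. The key travelled about 3.5 mm, well past the 2 mm threshold.

```bash
python3 -c "
from bench import robot
print(robot.close_job())"
```

```text
the job is handed in; nothing more can be done
None
```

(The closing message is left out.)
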